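# Lock the stake anvil into its bench socket

### The job

Get the bench ready for setting rivets: lift the stake anvil off its sloping rest, pass its T-foot down through the slot of the green bench socket until the collar sits flat on the steel plate, and let go of it there. Then take hold of it afresh and give it a quarter turn, either way, so that its foot lies square across the slot and locks; leave it standing in the socket. Do not disturb the hammer, the jar or the rivet tray.

Things in the scene. Friction and masses are not known exactly. Their poses are not given: they have to be found in the camera images.
- anvil: Loose steel stake anvil, 100 mm long, 0.45 kg. Own z: its axis, foot to head; origin: centre of the foot's underside. Along z: T-foot bar 0-12 mm (60 mm along y, 12 along x); shank 22 mm diameter, 12-34; brass collar 48 mm diameter, 34-42; neck 22 mm diameter, 42-74; head 74-100 (60 mm along y, 32 along x). Starts on the rest, axis rising at 30 degrees, head up, own x level.
- anvil_head (a point): Centre of the anvil's head (60 x 32 x 26 mm, parallel to the foot), on its axis 87 mm above the foot's underside; axes as the anvil's. At the start the head's two 60 x 26 mm side faces, 32 mm apart along own x, are upright and free to grip from above.
- anvil_collar (a point): Centre of the collar's underside, on the anvil's axis 34 mm above the foot's underside; axes as the anvil's. It rests on the plate when the anvil is seated.
- slot (a point): Centre of the keyhole slot in the top of the fixed socket's steel plate, 80 mm above the bench. Own x: the slot's long way; z up. Through the 10 mm plate: 70 mm long, 20 mm wide, at the middle widened to 28 mm over a length of 30 mm. 60 mm of free space below, where the foot can turn all the way. Socket 160 mm (x) by 140 (y), green cheeks, open at the x ends; bolt heads 3 mm high at corners.
- rest: Fixed plywood rest, base 150 x 90 x 10 mm; origin at the base's underside, near its centre. Own x points, level, the way the anvil's head end points. Below its collar the shank lies in a 26 mm wide notch, open at the top, in a board 7 mm thick; the head's lower narrow face lies on a sloping bed 30 mm wide. The anvil lifts out straight up; 60 mm clears it.
- hammer: Loose hammer with wooden handle, 220 mm long, lying on the bench at the left of the work. Bystander.
- jar: Loose closed glass jar with black cap, 60 mm diameter, 75 mm high; origin at the centre of its underside. Bystander.
- tray: Loose open blue tray of rivets, 110 x 80 x 30 mm; origin at the centre of its underside. Bystander.

How it is judged (in metres and radians):
On the way:
1. the anvil stands in the slot on its collar, foot through and still along the slot (within 30 degrees), let go (horizontal distance between anvil_collar and slot below 0.007 m and z of anvil_collar in the frame of slot between -0.004 and 0.004 m and angle between anvil's own z axis and vertical below 0.1 rad and angle between the y axis of anvil and the x axis of slot, either way round below 0.52 rad and contact force between the fingers and anvil below 0.2 N), for 0.3 s.
At the end, for the whole second after the job is handed in: The anvil is at rest and let go, upright (within 0.1 rad) in the slot, collar within 4 mm of the plate's top and 7 mm of the slot's centre, its foot across the slot within 0.26 rad (15 degrees) of square (horizontal distance between anvil_collar and slot below 0.007 m and z of anvil_collar in the frame of slot between -0.004 and 0.004 m and angle between anvil's own z axis and vertical below 0.1 rad and angle between the y axis of anvil and the y axis of slot, either way round below 0.26 rad and contact force between the fingers and anvil below 0.2 N and linear speed of anvil below 0.02 m/s); the robot touches nothing.
It fails at once if the hammer is moved more than 30 mm (distance of hammer from where it was at the start of the episode above 0.03 m).
It fails at once if the jar of buttons is moved more than 30 mm (distance of jar from where it was at the start of the episode above 0.03 m).
It fails at once if the rivet tray is moved more than 30 mm (distance of tray from where it was at the start of the episode above 0.03 m).
It also fails if it takes over 54 s, if anything falls off the work surface, if the arm or the gripper's body presses on something with over 40 N, if the wrist force passes 120 N, or if a joint passes its speed limit or range.

### The arm

A 7-joint arm with a two-finger parallel gripper is mounted at the origin on the work surface. World frame = base frame: x ahead of the robot, y to its left, z up, the work surface at z = 0. Lengths are in mm, angles in rad, forces in N, time in s.
With the tool pointing down it reaches from about 425 to 950 mm from the base axis. Payload 4.7 kg.
Tool frame: the origin (TCP) lies midway between the tips of the shut fingers; the grasp point (between the pads) lies 19 mm behind it; z points along the fingers, y is the direction in which the jaws open and shut (so a half turn about z gives the same grasp; the last joint's range is limited). The gripper opens to 87 mm and grips with 3 to 60 N. Pads are 19 mm wide; open, the fingers measure 117 mm over their backs; the gripper's body (75 mm by 190 mm) begins 51 mm behind the grasp point.
Start: joints at [-1.278, 0.469, -0.049, 1.532, 0.024, 1.141, -0.082], TCP at [213.445, 640.383, 222.573] pointing down, gripper open.
Joint ranges: [-2.59, 2.59], [-0.33, 1.99], [-1.39, 1.29], [0.1, 2.45], [-1.04, 4.18], [0.21, 1.99], [-2.66, 2.66]. Speed limits (rad/s): [2.57, 2.57, 3.14, 3.14, 3.14, 3.14, 3.14].

### API

Orientations are given as a rotation vector (axis times angle).
In Python, from rig import bot, snapshot, camera_model gives the robot as it stands.
- The arm moves only by the shell command python3 -m handwheel 'ROWS'. ROWS is JSON, a list of rows, each an object with "dr": the turn, a rotation vector about the tool's x, y, z as a fraction of full scale, a list of three; "offset": the shift along the tool's x, y, z as a fraction of full scale, a list of three; "jaw": the finger opening in mm, from 0 to 87. In form: [{"dr": [rx, ry, rz], "offset": [x, y, z], "jaw": jaw}, ...]. A call has exactly 5 rows; each row is the pose to reach, as a shift and turn from the pose commanded when the call began, along the tool's axes at that moment; what a row does not reach only later rows make up. Full scale, the value 1, is 0.2 m for a shift and pi/2 rad for a turn. A row lasts 1/10 s, in which the tool goes at most 50 mm and 8.59 degrees, less where a joint would pass 70% of its speed; a pose out of reach is approached as far as the arm can. A call with a number of a shift or a turn outside -1 to 1 is refused whole. A call with a gripper value outside its range is refused whole. The fingers move at their own pace and stop on an object; the grip force is fixed at half the most. Time passes only in rows, so rows that repeat a pose let the fingers close, or fill a call up. It gives the time, the measured TCP pose, the force and the opening at its end, in the units of the state.
- bot.observe(): the state, without advancing time (a new reading comes with each control period).
- snapshot(name): name is "scene" or "side" or "wrist"; returns (picture, depth): 480x640x3 uint8, blue, green, red; 480x640 float32, mm along the optical axis (not along the pixel's ray), 0 where there is no reading.
- camera_model(name): a dict with "camera_matrix" (3x3 intrinsics, pixels), "camera_from_world" (4x4, takes a point from world to camera coordinates); the wrist camera has in their place "tool_from_camera" (4x4, takes a point from camera to tool coordinates, whose origin is the TCP and whose axes are the flange's). Camera axes: x right, y up, looking along -z (the intrinsics and any distortion apply to the point x, -y, -z); pixel columns grow to the right and rows downward; lengths in mm; the calibration is good to about 2 mm. A picture is of the moment at which its call begins: read the wrist's pose just before it. camera_model takes no time and is no camera call.
- bot.hand_in(): hands the job in, once; it reports no verdict.
The state is a dict: "clock": time; "joint_pos": joint angles; "dq": joint speeds; "joint_torque": joint torques, N m; "tcp_pos": TCP position; "eef_rot": TCP orientation; "force": force on the tool from outside, world axes, zero at the start; "moment": the same for the moment, N m; "width": finger opening in mm.
Only numpy, scipy, OpenCV 4.12 (cv2) and the standard library are available. Lean on these libraries where they do the work, as an engineer would, in place of code of your own. Each camera call takes 0.05 s, during which the arm holds its last target. There are 200 camera calls.

## Working session

There is one attempt and no reset: what is moved stays moved. The work goes in short steps, Python scripts to look and compute and a shell command to move; the robot and the scene stay as the last step left them, time stands still between calls to the robot, and variables do not carry over. Pictures are saved under pics/ and viewed, about 8 in all and at most 12, crops included, and the job is handed in when it is done.

```bash
ls; mkdir -p pics; python3 - <<'E'
from rig import bot,snapshot,camera_model
import cv2,numpy as np
s=bot.observe();print({k:np.round(v,3).tolist() for k,v in s.items()})
ims=[]
for n in("scene","side"):
    p,d=snapshot(n);cv2.imwrite(f"pics/{n}0.png",p);np.save(f"{n}0.npy",d);print(n,camera_model(n))
print(camera_model("wrist"))
E
```

```text
pics
{'clock': 0.0, 'joint_pos': [-1.278, 0.469, -0.049, 1.534, 0.024, 1.141, -0.082], 'dq': [-0.001, 0.002, 0.0, 0.001, 0.0, -0.001, -0.0], 'joint_torque': [0.0, -50.799, -0.081, -23.615, -0.061, 0.038, 0.0], 'tcp_pos': [213.273, 639.778, 221.481], 'eef_rot': [-0.503, -3.101, 0.003], 'force': [-0.013, 0.587, 0.031], 'moment': [0.044, 0.016, -0.043], 'width': 86.776}
scene {'camera_matrix': array([[502.04537577,   0.        , 322.91007691],
       [  0.        , 502.04537577, 246.52192746],
       [  0.        ,   0.        ,   1.        ]]), 'camera_from_world': array([[-8.08937091e-01,  5.87885369e-01, -3.40227350e-03,
         4.60523688e+02],
       [-3.13436403e-01, -4.26381583e-01,  8.48502426e-01,
         1.61006868e+02],
       [ 4.97371495e-01,  6.87451481e-01,  5.29180553e-01,
        -1.52462445e+03],
       [ 0.00000000e+00,  0.00000000e+00,  0.00000000e+00,
         1.00000000e+00]])}
side {'camera_matrix': array([[568.99280571,   0.        , 320.48418359],
       [  0.        , 568.99280571, 246.18507229],
       [  0.        ,   0.        ,   1.        ]]), 'camera_fr
[... 187 characters left out ...]
 [-1.36558282e-01, -8.40197463e-01,  5.24804781e-01,
        -8.53970501e+02],
       [ 0.00000000e+00,  0.00000000e+00,  0.00000000e+00,
         1.00000000e+00]])}
{'camera_matrix': array([[395.10476617,   0.        , 320.67616185],
       [  0.        , 395.10476617, 237.55393089],
       [  0.        ,   0.        ,   1.        ]]), 'tool_from_camera': array([[-9.30023084e-06,  9.60649793e-01,  2.77762444e-01,
         7.65335695e+01],
       [ 9.99999845e-01, -1.45668617e-04,  5.37281980e-04,
        -7.41136256e-01],
       [ 5.56601094e-04,  2.77762406e-01, -9.60649643e-01,
        -1.62884711e+02],
       [ 0.00000000e+00,  0.00000000e+00,  0.00000000e+00,
         1.00000000e+00]])}
```

View pics/scene0.png

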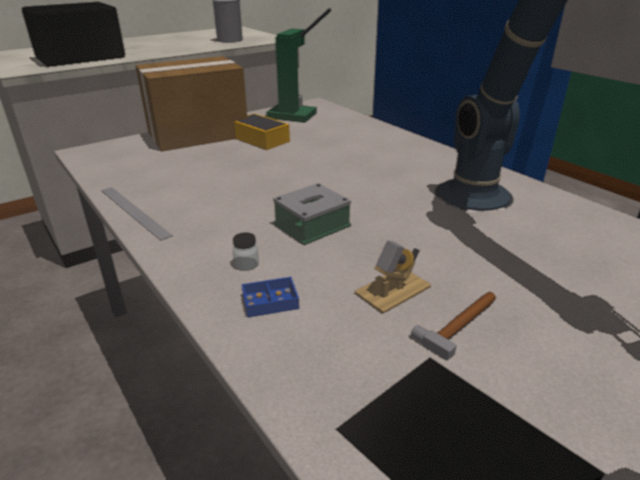

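View pics/side0.png

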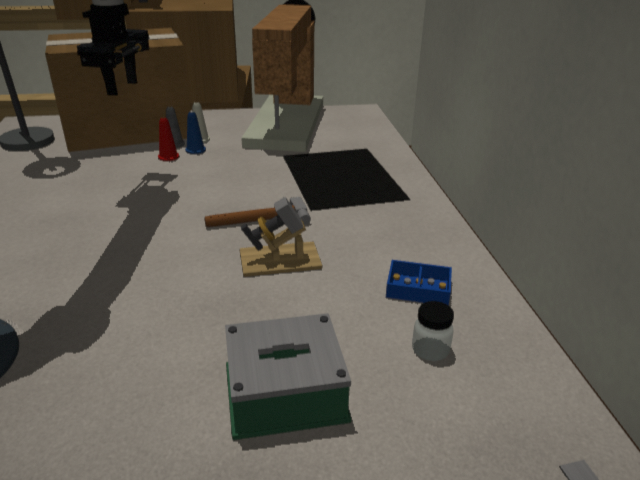

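Side view: the slot is at about (284,351), with plate bolts at (232,329), (324,319), (341,373) and (238,386). The anvil head is at (292,213), its foot at (253,237), and the rest base spans (240..321, 245..273). The hammer is behind the rest. The tray and jar are to the right.

```bash
cat > h.py <<'E'
import numpy as np,cv2
from rig import bot,snapshot,camera_model
from scipy.spatial.transform import Rotation as R
def cam(n,s=None):
    m=camera_model(n);K=m["camera_matrix"]
    if n=="wrist":
        T=np.eye(4);T[:3,:3]=R.from_rotvec(s["eef_rot"]).as_matrix();T[:3,3]=s["tcp_pos"]
        return K,T@m["tool_from_camera"]
    return K,np.linalg.inv(m["camera_from_world"])
def ray(K,T,u,v):
    d=np.array([(u-K[0,2])/K[0,0],-(v-K[1,2])/K[1,1],-1]);return T[:3,3],T[:3,:3]@d
def atz(K,T,u,v,z):
    o,d=ray(K,T,u,v);return o+d*(z-o[2])/d[2]
def atd(K,T,u,v,dep):
    o,d=ray(K,T,u,v);return o+d*dep
def cloud(K,T,dep):
    v,u=np.mgrid[:480,:640];d=np.stack([(u-K[0,2])/K[0,0],-(v-K[1,2])/K[1,1],-np.ones(u.shape)],-1)
    return T[:3,3]+(d*dep[...,None])@T[:3,:3].T
E
python3 - <<'E'
from h import *
np.set_printoptions(precision=1,suppress=True)
K,T=cam("side");d=np.load("side0.npy")
b=[atz(K,T,*p,83) for p in[(232,329),(324,319),(341,373),(238,386)]];print(np.array(b),np.mean(b,0))
for p in[(259,352),(309,348)]:print("slot end",atz(K,T,*p,80))
for p in[(240,250),(318,245),(321,267),(244,273)]:print("rest",atz(K,T,*p,10))
for p in[(292,213),(253,237),(300,208)]:print("anvil",atd(K,T,*p,d[p[1],p[0]]))
for p in[(435,315),(419,270)]:print("by",atd(K,T,*p,d[p[1],p[0]]))
K,T=cam("scene");d=np.load("scene0.npy")
for p in[(390,258),(312,199),(416,252)]:print("scene",atd(K,T,*p,d[p[1],p[0]]))
E
```

```text
[[ 437.   -79.2   83. ]
 [ 569.3  -74.6   83. ]
 [ 573.8 -185.9   83. ]
 [ 442.1 -190.6   83. ]] [ 505.6 -132.6   83. ]
slot end [ 471.9 -128.7   80. ]
slot end [ 539.9 -129.9   80. ]
rest [454.6 248.   10. ]
rest [609.5 247.   10. ]
rest [603.4 167.9  10. ]
rest [459.2 166.7  10. ]
anvil [553.2 199.5 111.9]
anvil [480.3 204.9  63.3]
anvil [589.7 381.3  24.6]
by [736.2 -79.4  76.4]
by [779.  120.   19.8]
scene [562.2 226.  103.6]
scene [ 467.2 -192.1   42.7]
scene [474.1 215.9  79.7]
```

```bash
cat >> h.py <<'E'
def rel(target,tilt=0,yaw=0):
    """print offset/dr to reach TCP target; base tool: x=-X,y=+Y,z=-Z; tilt>0 = tool z leans to tool -x... (rot about tool y); yaw about world z, deg"""
    s=bot.observe();Rc=R.from_rotvec(s["eef_rot"])
    R0=R.from_matrix(np.array([[-1,0,0],[0,1,0],[0,0,-1.]]))
    Rt=R.from_euler('z',yaw,degrees=True)*R0*R.from_euler('y',tilt,degrees=True)
    o=Rc.inv().apply(np.array(target)-s["tcp_pos"])/200;dr=(Rc.inv()*Rt).as_rotvec()/(np.pi/2)
    print("t",round(float(s["clock"]),2),"tcp",np.round(s["tcp_pos"],1),"q",np.round(s["joint_pos"],2),"off",np.round(o,4),"dr",np.round(dr,4),"F",np.round(s["force"],1),"w",round(float(s["width"]),1))
E
python3 -m handwheel '[{"dr":[0,0,-0.1],"offset":[-0.25,-0.18,0.05],"jaw":87},{"dr":[0,0,-0.204],"offset":[-0.5,-0.36,0.05],"jaw":87},{"dr":[0,0,-0.204],"offset":[-0.75,-0.54,0],"jaw":87},{"dr":[0,0,-0.204],"offset":[-1,-0.71,0],"jaw":87},{"dr":[0,0,-0.204],"offset":[-1,-0.71,0],"jaw":87}]'
python3 -m handwheel '[{"dr":[0,0,0],"offset":[-0.2,-0.25,0],"jaw":87},{"dr":[0,0,0],"offset":[-0.4,-0.5,0],"jaw":87},{"dr":[0,0,0],"offset":[-0.6,-0.75,0],"jaw":87},{"dr":[0,0,0],"offset":[-0.86,-1,0],"jaw":87},{"dr":[0,0,0],"offset":[-0.86,-1,0],"jaw":87}]'
python3 -c "
from h import *
rel((530,208,230))"
```

```text
clock: 0.6
tcp_pos: [359.5, 440.0, 222.4]
eef_rot: [-0.003, -3.142, 0.001]
force: [0.8, 0.6, 0.6]
width: 87.0
clock: 1.1
tcp_pos: [521.2, 250.6, 222.4]
eef_rot: [-0.002, -3.141, -0.0]
force: [0.2, -0.7, 0.2]
width: 86.8
t 1.1 tcp [521.2 250.6 222.4] q [-0.57  0.31  0.06  1.77 -0.02  1.06  1.07] off [-0.0444 -0.2128 -0.0381] dr [ 0.     -0.0002 -0.0008] F [ 0.2 -0.7  0.2] w 86.8
```

```bash

python3 -m handwheel '[{"dr":[0,0,0],"offset":[-0.05,-0.1,0],"jaw":87},{"dr":[0,0,0],"offset":[-0.05,-0.21,-0.04],"jaw":87},{"dr":[0,0,0],"offset":[-0.05,-0.21,-0.04],"jaw":87},{"dr":[0,0,0],"offset":[-0.05,-0.21,-0.04],"jaw":87},{"dr":[0,0,0],"offset":[-0.05,-0.21,-0.04],"jaw":87}]'
python3 - <<'E'
from h import *
np.set_printoptions(precision=1,suppress=True)
s=bot.observe();p,d=snapshot("wrist");K,T=cam("wrist",s)
C=cloud(K,T,d);np.savez("w1.npz",p=p,d=d,C=C)
cv2.imwrite("pics/w1.png",p)
rel((530,208,230))
E
```

```text
clock: 1.6
tcp_pos: [529.6, 212.0, 230.2]
eef_rot: [0.002, -3.141, -0.001]
force: [-0.4, 0.7, 0.3]
width: 86.8
t 1.65 tcp [529.6 212.1 230.2] q [-0.5  0.3  0.1  1.8 -0.   1.1  1.1] off [-0. -0.  0.] dr [ 0. -0.  0.] F [-0.7  0.2  0.2] w 87.2
```

View pics/w1.png

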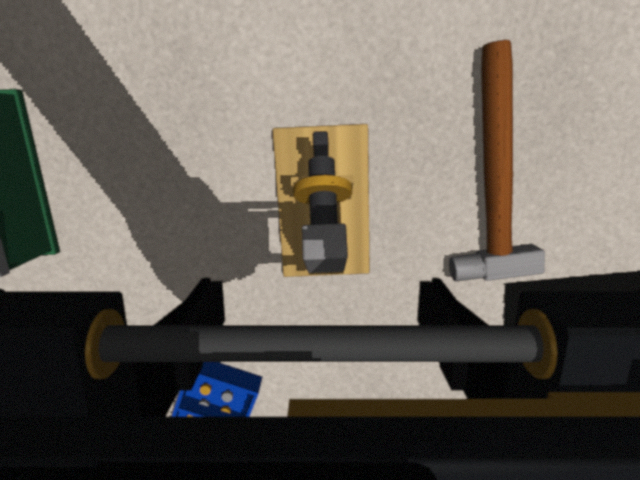

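The wrist view shows the anvil with its foot at (320,140), its collar at (323,188) and its head at (325,248), with both head sides free. The hammer is well to the right and a tray corner shows at (215,395).

```bash

python3 - <<'E'
from h import *
np.set_printoptions(precision=1,suppress=True)
z=np.load("w1.npz");C=z["C"];d=z["d"];p=z["p"]
for r in (135,145,165,175,187,210,225,232,240,248,256,264,270):
    row=C[r];m=(np.arange(640)>285)&(np.arange(640)<365)&(row[:,2]>35)&(d[r]>0)
    q=row[m];
    if len(q): print(r,np.where(m)[0][[0,-1]],"y",q[:,1].min(),q[:,1].max(),"med",np.median(q,0))
s=cv2.minAreaRect
m=(C[...,2]>3)&(C[...,2]<16)&(d>0);m[:110]=0;m[290:]=0;m[:,:265]=0;m[:,385:]=0
q=C[m][:,:2].astype(np.float32);print("rest",cv2.minAreaRect(q))
E
```

```text
135 [312 327] y 204.72658034941057 216.13848182383367 med [461.2 210.4  83.3]
145 [313 327] y 205.48554371194436 216.15436861068582 med [468.5 210.8  85.3]
165 [308 334] y 200.99451857547845 222.25812609655205 med [484.7 211.6  73.9]
175 [309 352] y 201.90386209336685 236.56005701838805 med [492.3 217.7  75.8]
187 [292 352] y 187.94783528889357 237.22538258565143 med [499.6 212.4  91.2]
210 [306 340] y 198.45537702357393 228.36436647683834 med [517.5 213.2  91.4]
225 [303 345] y 198.69319761122136 228.8128866743921 med [522.6 213.8 119.2]
232 [302 346] y 198.05584695013818 229.4913617378157 med [527.1 213.8 121.7]
240 [302 346] y 198.13806745872952 229.33823823810962 med [532.  213.4 124.9]
248 [302 346] y 198.1397028906864 229.1818923513335 med [537.1 213.7 127.7]
256 [303 347] y 198.98080136194662 229.85619837018334 med [542.1 214.4 130.5]
264 [305 345] y 199.65243254298383 230.18804654542996 med [554.5 214.7 112.7]
270 [307 343] y 200.20247298516992 230.01970213260387 med [568.4 215.   88.7]
rest ((532.7030639648438, 213.49514770507812), (109.19172668457031, 179.7010498046875), 84.63189697265625)
```

```bash
python3 -c "
from h import *
rel((583,216,170),30,2.9)"
```

```text
t 1.65 tcp [529.6 212.1 230.2] q [-0.51  0.29  0.07  1.78 -0.02  1.07  1.14] off [-0.2672  0.0191  0.3007] dr [ 0.0086  0.3328 -0.0306] F [-0.7  0.2  0.2] w 87.2
```

```bash

python3 -m handwheel '[{"dr":[0,0.083,-0.007],"offset":[-0.07,0,0.07],"jaw":87},{"dr":[0.002,0.166,-0.015],"offset":[-0.14,0.01,0.15],"jaw":87},{"dr":[0.004,0.25,-0.023],"offset":[-0.2,0.015,0.22],"jaw":87},{"dr":[0.0086,0.333,-0.03],"offset":[-0.267,0.019,0.3],"jaw":87},{"dr":[0.0086,0.333,-0.03],"offset":[-0.267,0.019,0.3],"jaw":87}]'
python3 -c "
from h import *
rel((537.9,213.7,82.4),30,2.9)"
```

```text
clock: 2.15
tcp_pos: [583.8, 213.6, 158.6]
eef_rot: [0.059, -2.602, 0.026]
force: [-0.3, -0.9, -2.5]
width: 86.9
t 2.15 tcp [583.8 213.6 158.6] q [-0.38  0.72  0.06  1.35 -0.18  1.59  1.34] off [0.0014 0.0139 0.4446] dr [-0.0025 -0.0099 -0.0042] F [-0.3 -0.9 -2.5] w 86.9
```

```bash

python3 -m handwheel '[{"dr":[0,0,0],"offset":[0,0,0.05],"jaw":87},{"dr":[0,0,0],"offset":[0,0,0.1],"jaw":87},{"dr":[0,0,0],"offset":[0,0,0.1],"jaw":87},{"dr":[0,0,0],"offset":[0,0,0.1],"jaw":87},{"dr":[0,0,0],"offset":[0,0,0.1],"jaw":87}]'
python3 -c "
from h import *
rel((537.9,213.7,82.4),30,2.9)"
```

```text
clock: 2.65
tcp_pos: [573.9, 214.0, 155.5]
eef_rot: [0.063, -2.621, 0.016]
force: [0.4, 0.7, 0.1]
width: 86.8
t 2.65 tcp [573.9 214.  155.5] q [-0.38  0.7   0.06  1.4  -0.18  1.55  1.34] off [-0.0255  0.0069  0.4066] dr [ 0.0012  0.0026 -0.0015] F [0.4 0.7 0.1] w 86.8
```

```bash

python3 -m handwheel '[{"dr":[0,0,0],"offset":[-0.025,0.007,0.08],"jaw":87},{"dr":[0,0,0],"offset":[-0.025,0.007,0.16],"jaw":87},{"dr":[0,0,0],"offset":[-0.025,0.007,0.24],"jaw":87},{"dr":[0,0,0],"offset":[-0.025,0.007,0.32],"jaw":87},{"dr":[0,0,0],"offset":[-0.025,0.007,0.406],"jaw":87}]'
python3 -m handwheel '[{"dr":[0,0,0],"offset":[0,0,0],"jaw":50},{"dr":[0,0,0],"offset":[0,0,0],"jaw":20},{"dr":[0,0,0],"offset":[0,0,0],"jaw":20},{"dr":[0,0,0],"offset":[0,0,0],"jaw":20},{"dr":[0,0,0],"offset":[0,0,0],"jaw":20}]'
python3 -c "
from h import *
rel((537.9,213.7,82.4),30,2.9)"
```

```text
clock: 3.15
tcp_pos: [537.8, 213.4, 81.2]
eef_rot: [0.062, -2.621, 0.016]
force: [-0.7, -0.4, -0.1]
width: 86.9
clock: 3.65
tcp_pos: [538.1, 213.3, 80.9]
eef_rot: [0.061, -2.619, 0.017]
force: [-0.2, 0.0, 0.0]
width: 54.9
t 3.65 tcp [538.1 213.3  80.9] q [-0.39  0.73  0.05  1.54 -0.18  1.38  1.35] off [ 0.0045  0.002  -0.0058] dr [ 0.001   0.0011 -0.0022] F [-0.2  0.   0. ] w 54.9
```

```bash

python3 -m handwheel '[{"dr":[0,0,0],"offset":[0,0,0],"jaw":20},{"dr":[0,0,0],"offset":[0,0,0],"jaw":20},{"dr":[0,0,0],"offset":[0,0,0],"jaw":20},{"dr":[0,0,0],"offset":[0,0,0],"jaw":20},{"dr":[0,0,0],"offset":[0,0,0],"jaw":20}]'
python3 -m handwheel '[{"dr":[0,0,0],"offset":[0,0,0],"jaw":20},{"dr":[0,0,0],"offset":[-0.03,0,-0.05],"jaw":20},{"dr":[0,0,0],"offset":[-0.08,0,-0.13],"jaw":20},{"dr":[0,0,0],"offset":[0.15,0,-0.26],"jaw":20},{"dr":[0,0,0],"offset":[0.15,0,-0.26],"jaw":20}]' >/dev/null & 
sleep 0; kill %1 2>/dev/null; python3 -c "
from h import *
rel((537.9,213.7,82.4),30,2.9)"
```

```text
clock: 4.15
tcp_pos: [537.6, 214.4, 80.5]
eef_rot: [0.062, -2.618, 0.015]
force: [0.5, 3.5, -0.1]
width: 31.8
t 4.15 tcp [537.6 214.4  80.5] q [-0.4   0.73  0.04  1.54 -0.19  1.38  1.35] off [ 0.0037 -0.0037 -0.0087] dr [ 0.0016  0.0007 -0.0015] F [ 0.5  3.5 -0.1] w 31.8
```

Gripped (31.8 mm), and the mistyped second call was killed before it ran, since the clock is still at 4.15. Now lifting straight up by 0.5x and −0.866z.

```bash

python3 -m handwheel '[{"dr":[0,0,0],"offset":[0.05,0,-0.087],"jaw":20},{"dr":[0,0,0],"offset":[0.12,0,-0.208],"jaw":20},{"dr":[0,0,0],"offset":[0.2,0,-0.346],"jaw":20},{"dr":[0,0,0],"offset":[0.3,0,-0.52],"jaw":20},{"dr":[0,0,0],"offset":[0.3,0,-0.52],"jaw":20}]'
python3 -c "
from h import *
rel((520,60,250),0,2)"
```

```text
clock: 4.65
tcp_pos: [540.1, 213.2, 204.6]
eef_rot: [0.061, -2.627, 0.015]
force: [2.2, -0.4, -4.8]
width: 31.7
t 4.65 tcp [540.1 213.2 204.6] q [-0.4   0.6   0.06  1.45 -0.18  1.58  1.31] off [ 0.2305 -0.7605 -0.131 ] dr [-0.0015 -0.3272  0.0074] F [ 2.2 -0.4 -4.8] w 31.7
```

```bash

python3 -m handwheel '[{"dr":[0,-0.06,0],"offset":[0.05,-0.15,-0.03],"jaw":20},{"dr":[0,-0.13,0.002],"offset":[0.1,-0.3,-0.06],"jaw":20},{"dr":[0,-0.2,0.003],"offset":[0.15,-0.45,-0.09],"jaw":20},{"dr":[0,-0.27,0.005],"offset":[0.18,-0.6,-0.12],"jaw":20},{"dr":[0,-0.327,0.007],"offset":[0.18,-0.76,-0.15],"jaw":20}]'
python3 -c "
from h import *
rel((545,-15,260),0,2)"
```

```text
clock: 5.15
tcp_pos: [526.4, 59.1, 243.6]
eef_rot: [0.058, -3.132, 0.008]
force: [0.1, 0.9, -5.0]
width: 31.5
t 5.15 tcp [526.4  59.1 243.6] q [-0.3   0.21  0.13  1.85 -0.03  1.09  1.44] off [-0.0785 -0.3739 -0.081 ] dr [-0.0031 -0.0055  0.0015] F [ 0.1  0.9 -5. ] w 31.5
```

```bash

python3 -m handwheel '[{"dr":[0,0,0],"offset":[-0.03,-0.12,-0.03],"jaw":20},{"dr":[0,0,0],"offset":[-0.06,-0.25,-0.06],"jaw":20},{"dr":[0,0,0],"offset":[-0.08,-0.37,-0.08],"jaw":20},{"dr":[0,0,0],"offset":[-0.08,-0.37,-0.08],"jaw":20},{"dr":[0,0,0],"offset":[-0.08,-0.37,-0.08],"jaw":20}]'
python3 - <<'E'
from h import *
s=bot.observe();p,d=snapshot("wrist");K,T=cam("wrist",s)
np.savez("w2.npz",p=p,d=d,C=cloud(K,T,d),K=K,T=T)
cv2.imwrite("pics/w2.png",p)
rel((545,-15,260),0,2)
E
```

```text
clock: 5.65
tcp_pos: [545.9, -13.4, 258.8]
eef_rot: [0.055, -3.128, 0.007]
force: [0.4, 0.9, -5.6]
width: 31.8
t 5.7 tcp [546.  -12.2 258.9] q [-0.2   0.23  0.17  1.8  -0.04  1.13  1.59] off [ 0.0057 -0.014  -0.0053] dr [-0.0022 -0.0085  0.0012] F [ 1.2  1.3 -4.4] w 31.8
```

View pics/w2.png

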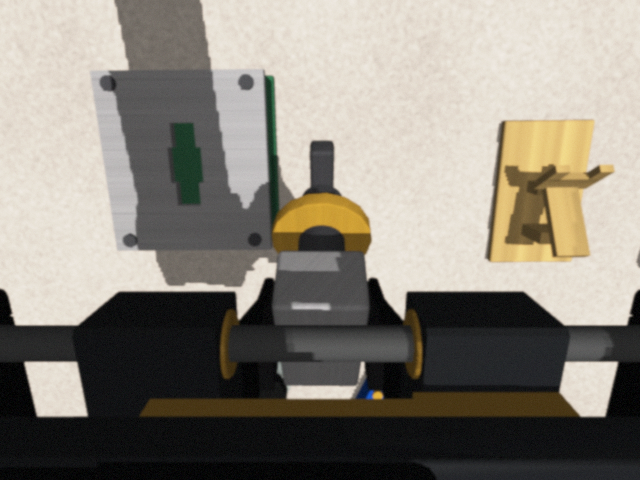

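The slot is visible from (182,123) to (189,205), and the bolts are at (108,82), (246,82), (255,239) and (130,240). The anvil is held centrally, with its foot at (321,165) and its collar at (322,230).

```bash
python3 - <<'E'
from h import *
np.set_printoptions(precision=1,suppress=True)
z=np.load("w2.npz");K,T,C,p,d=(z[k] for k in"KTCpd")
b=np.array([atz(K,T,*q,83) for q in[(108,82),(246,82),(255,239),(130,240)]]);print(b,b.mean(0))
print("yaw",[np.degrees(np.arctan2(*(a-c)[1::-1])) for a,c in((b[3],b[0]),(b[2],b[1]))])
hsv=cv2.cvtColor(p,cv2.COLOR_BGR2HSV).astype(int)
m=(hsv[...,1]>90)&(hsv[...,0]>35)&(hsv[...,0]<95);m[:100]=0;m[220:]=0;m[:,:140]=0;m[:,230:]=0
q=np.array([atz(K,T,u,v,80)[:2] for v,u in np.argwhere(m)]);print("slot",m.sum(),cv2.minAreaRect(q.astype(np.float32)),q.mean(0))
v=C[150:230:20,160:260:90];print("platez",[C[r,c,2] for r,c in((100,150),(220,150),(220,230),(100,230))])
for r in(145,152,160,170,180,200,206,212,230,245,265,285):
    row=C[r];mm=(np.arange(640)>262)&(np.arange(640)<378)&(row[:,2]>105)&(d[r]>0);q=row[mm]
    if len(q):print(r,np.where(mm)[0][[0,-1]],"y",q[[0,-1],1],np.median(q,0))
E
```

```text
[[ 440.8 -190.1   83. ]
 [ 436.9  -78.8   83. ]
 [ 568.   -72.7   83. ]
 [ 573.  -184.6   83. ]] [ 504.7 -131.5   83. ]
yaw [np.float64(2.363160898270925), np.float64(2.6434042557014843)]
slot 1688 ((504.22509765625, -130.93997192382812), (66.06096649169922, 23.034883499145508), 2.662569522857666) [ 503.6 -130.9]
platez [np.float64(81.4418329919481), np.float64(80.71043588707721), np.float64(80.9693033647336), np.float64(80.63367754574563)]
145 [310 333] y [-21.8 -10.5] [478.8 -16.1 225.8]
152 [310 333] y [-21.5 -10.5] [481.9 -16.  230. ]
160 [310 333] y [-21.5 -10.3] [485.7 -15.9 228.4]
170 [310 333] y [-21.4 -10. ] [490.9 -15.7 225.4]
180 [310 333] y [-21.4  -9.6] [496.2 -15.5 222.5]
200 [290 350] y [-29.7  -2.3] [501.5 -15.9 250.1]
206 [284 359] y [-32.3   2. ] [503.8 -15.  252.1]
212 [278 364] y [-35.4   4.9] [506.8 -15.5 250.9]
230 [272 370] y [-37.8   8.6] [515.9 -15.  246.1]
245 [273 369] y [-37.9   8.4] [524.  -14.8 241.7]
265 [276 365] y [-30.9   1. ] [517.5 -15.  291.1]
285 [263 377] y [-38.6   9.2] [522.  -14.8 298.8]
```

```bash
python3 -c "
from h import *
rel((517,-130,225),-30,2.5)"
```

```text
t 5.7 tcp [546.  -12.2 258.9] q [-0.2   0.23  0.17  1.8  -0.04  1.13  1.59] off [ 0.1644 -0.5829  0.1737] dr [-0.0032 -0.3418 -0.0037] F [ 1.2  1.3 -4.4] w 31.8
```

```bash

python3 -m handwheel '[{"dr":[0,-0.07,0],"offset":[0.03,-0.12,0.0],"jaw":20},{"dr":[0,-0.15,0],"offset":[0.06,-0.25,0.03],"jaw":20},{"dr":[0,-0.22,0],"offset":[0.1,-0.4,0.08],"jaw":20},{"dr":[0,-0.29,0],"offset":[0.14,-0.5,0.13],"jaw":20},{"dr":[-0.003,-0.342,-0.004],"offset":[0.164,-0.58,0.174],"jaw":20}]'
python3 -m handwheel '[{"dr":[0,0,0],"offset":[0,0,0],"jaw":20},{"dr":[0,0,0],"offset":[0,0,0],"jaw":20},{"dr":[0,0,0],"offset":[0,0,0],"jaw":20},{"dr":[0,0,0],"offset":[0,0,0],"jaw":20},{"dr":[0,0,0],"offset":[0,0,0],"jaw":20}]'
python3 - <<'E'
from h import *
rel((517,-130,190),-30,2.5)
a,b=snapshot("side")[0],snapshot("scene")
c=snapshot("wrist")[0]
A=cv2.resize(a[150:420,180:400],None,fx=2,fy=2,interpolation=3)
B=cv2.resize(b[0][80:260,230:400],None,fx=2,fy=2,interpolation=3)
im=np.zeros((540,780,3),np.uint8);im[:540,:440]=A;im[:360,440:]=B;cv2.imwrite("pics/up.png",im);cv2.imwrite("pics/w3.png",c)
E
```

```text
clock: 6.2
tcp_pos: [515.2, -128.0, 224.8]
eef_rot: [-0.059, 2.62, 0.017]
force: [0.9, 2.2, -5.2]
width: 31.8
clock: 6.7
tcp_pos: [519.7, -127.4, 227.4]
eef_rot: [-0.061, 2.618, 0.016]
force: [0.3, 0.1, -4.0]
width: 31.7
t 6.7 tcp [ 519.7 -127.4  227.4] q [ 0.01  0.03  0.24  2.22 -0.38  0.42  2.18] off [ 0.1055 -0.0122  0.1551] dr [ 0.0009 -0.0005  0.0015] F [ 0.3  0.1 -4. ] w 31.7
```

View pics/up.png

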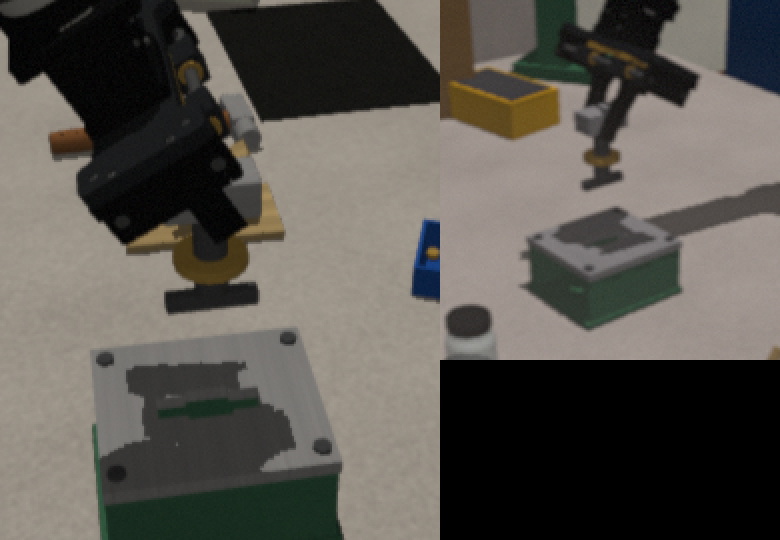

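The anvil hangs upright above the socket, with its foot bar at crop (165–258, 295) nearly parallel to the slot at crop (158–258, 403). I'll measure its pose from the depth.

```bash
cat > meas.py <<'E'
from h import *
np.set_printoptions(precision=3,suppress=True)
def run(zf):  # zf approx foot-underside z; uses side+scene clouds around slot
    s=bot.observe();g=R.from_euler('z',2.5,degrees=True).as_matrix()[:2,:2]
    for n in("side","scene"):
        p,d=snapshot(n);K,T=cam(n);C=cloud(K,T,d)[d>0]
        L=np.column_stack([(C[:,:2]-[504.5,-131.2])@g,C[:,2]]) # slot frame
        for nm,lo,hi,w in(("foot",zf-1,zf+11,45),("collar",zf+35,zf+41,32),("head",zf+76,zf+98,45)):
            q=L[(abs(L[:,0])<w)&(abs(L[:,1])<w)&(L[:,2]>lo)&(L[:,2]<hi)]
            if len(q)<8:print(n,nm,len(q));continue
            print(n,nm,len(q),"x",np.percentile(q[:,0],[1,99]),"y",np.percentile(q[:,1],[1,99]),"z",np.percentile(q[:,2],[1,99]),"slope y/x",np.polyfit(q[:,0],q[:,1],1)[0])
E
python3 -c "
from meas import *
run(157)
run(161)"
```

```text
side foot 237 x [-25.468  33.442] y [-4.713  0.099] z [158.979 167.776] slope y/x -0.0018288120557829078
side collar 126 x [-19.145  26.378] y [-21.676   0.829] z [192.55  197.807] slope y/x -0.10944577489357514
side head 624 x [-21.458  33.989] y [-25.213 -10.951] z [233.131 254.902] slope y/x 0.12745854916239366
scene foot 78 x [-17.951  39.134] y [-5.854  8.572] z [157.742 167.879] slope y/x -0.057428524568781794
scene collar 43 x [-5.27  31.527] y [-18.727  25.149] z [192.453 197.99 ] slope y/x -0.5245158105222797
scene head 230 x [-20.514  40.778] y [-13.443  29.081] z [233.483 254.755] slope y/x -0.39173580900198557
side foot 426 x [-25.359  33.338] y [-6.685  7.715] z [160.26  171.735] slope y/x -0.0045015135383398505
side collar 512 x [-18.547  26.529] y [-21.667  20.377] z [196.426 201.904] slope y/x -0.07175484453666958
side head 659 x [-16.3    33.901] y [-25.909  13.987] z [237.185 258.908] slope y/x 0.380170438066358
scene foot 103 x [-17.508  39.16 ] y [-6.245 10.732] z [160.229 171.675] slope y/x -0.02331493670589068
scene collar 91 x [-13.187  31.175] y [-20.862  25.09 ] z [196.163 201.733] slope y/x -0.16641930012713288
scene head 306 x [-18.382  40.889] y [-19.603  29.991] z [237.259 258.65 ] slope y/x -0.18238538028791307
```

```bash

python3 -m handwheel '[{"dr":[0,0,0],"offset":[0.045,-0.007,0.06],"jaw":20},{"dr":[0,0,0],"offset":[0.09,-0.007,0.13],"jaw":20},{"dr":[0,0,0],"offset":[0.13,-0.007,0.2],"jaw":20},{"dr":[0,0,0],"offset":[0.176,-0.007,0.274],"jaw":20},{"dr":[0,0,0],"offset":[0.176,-0.007,0.274],"jaw":20}]'
python3 -c "
from meas import *
rel((516.7,-129,162),-30,2.5)
run(95)"
```

```text
clock: 7.55
tcp_pos: [514.1, -129.5, 159.5]
eef_rot: [-0.057, 2.623, 0.018]
force: [0.2, -1.4, -5.3]
width: 31.7
t 7.55 tcp [ 514.1 -129.5  159.5] q [ 0.09  0.13  0.18  2.3  -0.7   0.27  2.51] off [-0.018  0.002 -0.004] dr [ 0.001 -0.004 -0.001] F [ 0.2 -1.4 -5.3] w 31.7
side foot 377 x [-30.354  28.051] y [-8.779  7.489] z [ 94.225 105.677] slope y/x -0.006746403542487562
side collar 474 x [-23.445  21.202] y [-21.879  18.917] z [130.255 135.347] slope y/x -0.10582027437947321
side head 476 x [-9.567 28.939] y [-25.494  15.673] z [171.306 192.24 ] slope y/x 0.6497272994161344
scene foot 88 x [-23.275  35.324] y [-7.031  8.537] z [ 94.517 105.19 ] slope y/x -0.024285560028266505
scene collar 96 x [-18.386  28.26 ] y [-22.691  22.771] z [130.239 135.958] slope y/x -0.11483941307454464
scene head 281 x [-19.188  35.822] y [-24.823  27.309] z [171.208 192.878] slope y/x -0.16368380836664545
```

```bash

python3 -m handwheel '[{"dr":[0,0,0],"offset":[-0.009,0,0.005],"jaw":20},{"dr":[0,0,0],"offset":[0.01,0,0.04],"jaw":20},{"dr":[0,0,0],"offset":[0.032,0,0.075],"jaw":20},{"dr":[0,0,0],"offset":[0.054,0,0.113],"jaw":20},{"dr":[0,0,0],"offset":[0.054,0,0.113],"jaw":20}]'
python3 - <<'E'
from h import *
rel((516,-129.5,134.5),-30,2.5)
a=snapshot("side")[0];cv2.imwrite("pics/in1.png",cv2.resize(a[200:420,200:380],None,fx=3,fy=2.7,interpolation=3))
E
```

```text
clock: 8.15
tcp_pos: [517.7, -129.6, 137.1]
eef_rot: [-0.058, 2.619, 0.017]
force: [0.5, 0.1, -4.8]
width: 31.7
t 8.15 tcp [ 517.7 -129.6  137.1] q [ 0.22  0.18  0.04  2.31 -0.83  0.21  2.65] off [0.0139 0.0007 0.0067] dr [ 0.0009 -0.0007  0.0002] F [ 0.5  0.1 -4.8] w 31.7
```

View pics/in1.png

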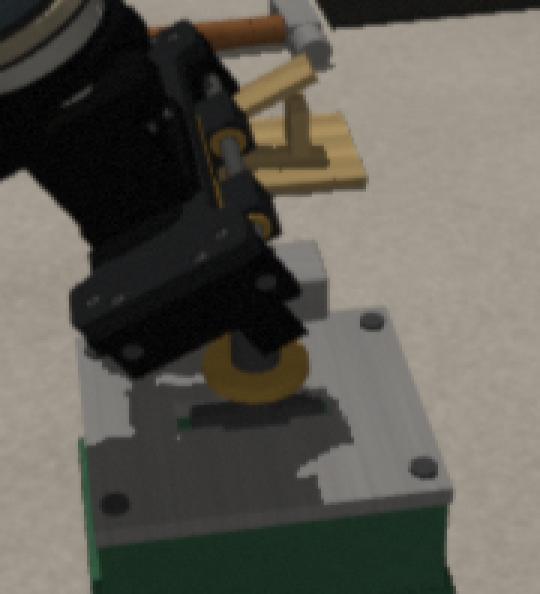

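The foot is inside the slot mouth (crop 190–325 of slot 178–328) and no contact force shows. Joints 6 and 7 are at their limits, so I'll lean the tool 8° back (the anvil tips slightly, and the slot allows it) to continue down.

```bash
python3 -c "
from h import *
rel((523.8,-129.6,137),-22,2.5)
rel((521.7,-129.6,119.7),-22,2.5)"
```

```text
t 8.2 tcp [ 518.2 -130.3  137.7] q [ 0.21  0.18  0.04  2.31 -0.83  0.21  2.65] off [-0.0224  0.0022  0.0171] dr [-0.0002  0.0891  0.    ] F [-0.   0.2 -4.3] w 31.5
t 8.2 tcp [ 518.2 -130.3  137.7] q [ 0.21  0.18  0.04  2.31 -0.83  0.21  2.65] off [0.0299 0.0027 0.0868] dr [-0.0002  0.0891  0.    ] F [-0.   0.2 -4.3] w 31.5
```

```bash

python3 -m handwheel '[{"dr":[0,0.03,0],"offset":[-0.007,0,0.006],"jaw":20},{"dr":[0,0.06,0],"offset":[-0.015,0,0.012],"jaw":20},{"dr":[0,0.089,0],"offset":[-0.022,0,0.017],"jaw":20},{"dr":[0,0.089,0],"offset":[-0.022,0,0.017],"jaw":20},{"dr":[0,0.089,0],"offset":[-0.022,0,0.017],"jaw":20}]'
python3 -c "
from h import *
rel((521.7,-129.6,119.7),-22,2.5)"
```

```text
clock: 8.7
tcp_pos: [523.8, -129.2, 137.1]
eef_rot: [-0.062, 2.756, 0.012]
force: [-1.3, 0.5, -4.5]
width: 31.6
t 8.7 tcp [ 523.8 -129.2  137.1] q [-0.05  0.21  0.31  2.22 -0.47  0.38  2.27] off [ 0.0427 -0.0014  0.0765] dr [0.0003 0.0007 0.001 ] F [-1.3  0.5 -4.5] w 31.6
```

```bash

python3 -m handwheel '[{"dr":[0,0,0],"offset":[0.01,0,0.018],"jaw":20},{"dr":[0,0,0],"offset":[0.02,0,0.037],"jaw":20},{"dr":[0,0,0],"offset":[0.032,0,0.056],"jaw":20},{"dr":[0,0,0],"offset":[0.042,0,0.076],"jaw":20},{"dr":[0,0,0],"offset":[0.042,0,0.076],"jaw":20}]'
python3 - <<'E'
from h import *
rel((516,-129.5,110),-30,2.5)
a=snapshot("side")[0];cv2.imwrite("pics/in2.png",cv2.resize(a[200:420,200:380],None,fx=3,fy=2.7,interpolation=3))
E
```

```text
clock: 9.2
tcp_pos: [520.2, -129.7, 118.0]
eef_rot: [-0.06, 2.76, 0.013]
force: [0.0, 0.9, -4.2]
width: 31.9
t 9.2 tcp [ 520.2 -129.7  118. ] q [-0.01  0.24  0.27  2.24 -0.53  0.34  2.33] off [0.0342 0.0021 0.0295] dr [ 0.0005 -0.0908 -0.0002] F [ 0.   0.9 -4.2] w 31.9
```

View pics/in2.png

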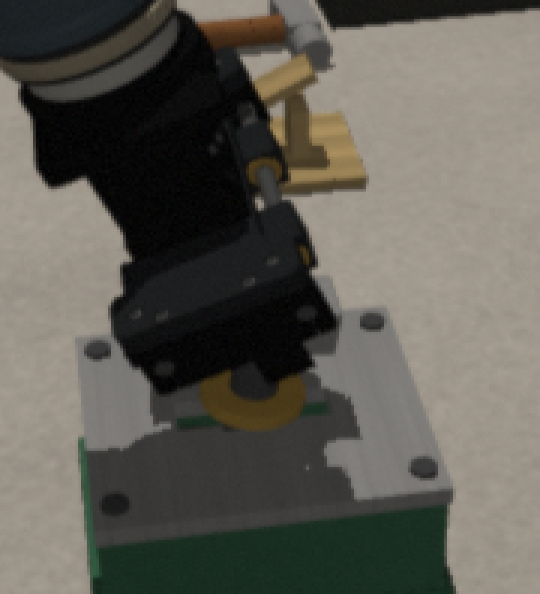

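The foot is through the slot, with the collar about 5 mm above the plate and centred. I'll straighten 4° and lower slightly, then release.

```bash
python3 -c "
from h import *
rel((517.9,-129.6,115.2),-26,2.5)"
```

```text
t 9.25 tcp [ 520.6 -129.8  118.5] q [-0.01  0.24  0.27  2.24 -0.53  0.34  2.32] off [0.0185 0.0018 0.0102] dr [ 0.0003 -0.0458 -0.0001] F [ 0.4  0.4 -4.3] w 31.6
```

```bash

python3 -m handwheel '[{"dr":[0,-0.022,0],"offset":[0.009,0,0.005],"jaw":20},{"dr":[0,-0.045,0],"offset":[0.018,0,0.01],"jaw":20},{"dr":[0,-0.045,0],"offset":[0.018,0,0.01],"jaw":20},{"dr":[0,-0.045,0],"offset":[0.018,0,0.01],"jaw":20},{"dr":[0,-0.045,0],"offset":[0.018,0,0.01],"jaw":20}]'
python3 -c "
from h import *
rel((517.9,-129.6,115.2),-26,2.5)"
python3 -m handwheel '[{"dr":[0,0,0],"offset":[0,0,0],"jaw":34},{"dr":[0,0,0],"offset":[0,0,0],"jaw":40},{"dr":[0,0,0],"offset":[0,0,0],"jaw":60},{"dr":[0,0,0],"offset":[0,0,0],"jaw":87},{"dr":[0,0,0],"offset":[0,0,0],"jaw":87}]'
python3 -m handwheel '[{"dr":[0,0,0],"offset":[0,0,0],"jaw":87},{"dr":[0,0,0],"offset":[0,0,0],"jaw":87},{"dr":[0,0,0],"offset":[0,0,0],"jaw":87},{"dr":[0,0,0],"offset":[0,0,0],"jaw":87},{"dr":[0,0,0],"offset":[0,0,0],"jaw":87}]'
python3 -c "
from meas import *
run(46)"
```

```text
clock: 9.75
tcp_pos: [519.1, -130.0, 116.3]
eef_rot: [-0.06, 2.687, 0.014]
force: [-0.2, -0.2, -4.5]
width: 31.6
t 9.75 tcp [ 519.1 -130.   116.3] q [ 0.12  0.23  0.13  2.29 -0.7   0.24  2.51] off [0.0075 0.0023 0.0022] dr [0.0001 0.0001 0.0004] F [-0.2 -0.2 -4.5] w 31.6
clock: 10.25
tcp_pos: [518.8, -129.8, 116.1]
eef_rot: [-0.06, 2.687, 0.014]
force: [0.7, 0.5, -0.3]
width: 56.2
clock: 10.75
tcp_pos: [518.5, -129.8, 115.8]
eef_rot: [-0.059, 2.688, 0.014]
force: [-0.6, -0.6, -0.2]
width: 86.0
side foot 0
side collar 213 x [-30.821  31.531] y [-31.644  27.589] z [81.022 86.891] slope y/x 0.0012319997478553778
side head 110 x [14.021 31.531] y [-16.481 -12.805] z [122.171 143.689] slope y/x 0.026433981277372155
scene foot 0
scene collar 79 x [-18.32  31.69] y [-20.855  27.944] z [81.048 86.948] slope y/x -0.31937107130213827
scene head 212 x [-8.491 38.188] y [-44.727  42.819] z [122.271 143.793] slope y/x -0.05317070193451391
```

```bash

python3 -m handwheel '[{"dr":[0,0,0],"offset":[0,0,-0.1],"jaw":87},{"dr":[0,0,0],"offset":[0,0,-0.25],"jaw":87},{"dr":[0,0,0],"offset":[0,0,-0.4],"jaw":87},{"dr":[0,0,0],"offset":[0,0,-0.6],"jaw":87},{"dr":[0,0,0],"offset":[0,0,-0.6],"jaw":87}]'
python3 -c "
from h import *
rel((515,-130,230),0,2.5)"
```

```text
clock: 11.35
tcp_pos: [467.1, -133.1, 228.6]
eef_rot: [-0.059, 2.678, 0.013]
force: [0.3, 0.2, -0.1]
width: 87.3
t 11.35 tcp [ 467.1 -133.1  228.6] q [-0.07 -0.06  0.34  2.27 -0.26  0.5   2.09] off [-0.218   0.0053  0.101 ] dr [-5.000e-04  2.947e-01  1.000e-04] F [ 0.3  0.2 -0.1] w 87.3
```

```bash

python3 -m handwheel '[{"dr":[0,0.07,0],"offset":[-0.05,0,0.02],"jaw":87},{"dr":[0,0.14,0],"offset":[-0.1,0,0.05],"jaw":87},{"dr":[0,0.22,0],"offset":[-0.16,0,0.08],"jaw":87},{"dr":[0,0.295,0],"offset":[-0.218,0.005,0.101],"jaw":87},{"dr":[0,0.295,0],"offset":[-0.218,0.005,0.101],"jaw":87}]'
python3 - <<'E'
from meas import *
s=bot.observe();p,d=snapshot("wrist");K,T=cam("wrist",s)
C=cloud(K,T,d);cv2.imwrite("pics/w4.png",p)
rel((504.5,-130,114),0,2.5)
m=(C[...,2]>139)&(C[...,2]<155)&(abs(C[...,0]-505)<50)&(abs(C[...,1]+131)<50)&(d>0)
print("headtop",m.sum(),np.median(C[m][:,2]),cv2.minAreaRect(C[m][:,:2].astype(np.float32)))
run(46)
E
```

```text
clock: 11.85
tcp_pos: [518.6, -127.2, 223.0]
eef_rot: [0.076, -3.13, 0.001]
force: [-0.5, 0.0, -1.0]
width: 87.1
t 11.9 tcp [ 515.9 -128.   222.8] q [-0.1   0.24  0.31  1.88 -0.08  1.04  1.87] off [ 0.051 -0.007  0.545] dr [ 0.    -0.007  0.002] F [-0.9  0.3 -0.1] w 86.8
headtop 4681 146.58682853833196 ((505.67950439453125, -131.16134643554688), (59.68617630004883, 32.051334381103516), 2.5139434337615967)
side foot 0
side collar 289 x [-30.856  31.498] y [-31.789  30.768] z [81.029 86.984] slope y/x -0.06000642869297118
side head 633 x [-28.1   31.28] y [-17.159   9.16 ] z [122.213 143.84 ] slope y/x -0.053147103898729356
scene foot 0
scene collar 81 x [-15.749  30.711] y [-23.937  25.11 ] z [81.108 86.988] slope y/x -0.2594378296666427
scene head 213 x [-22.381  38.853] y [-16.242  17.256] z [122.22  143.876] slope y/x -0.1704646718409342
```

View pics/w4.png

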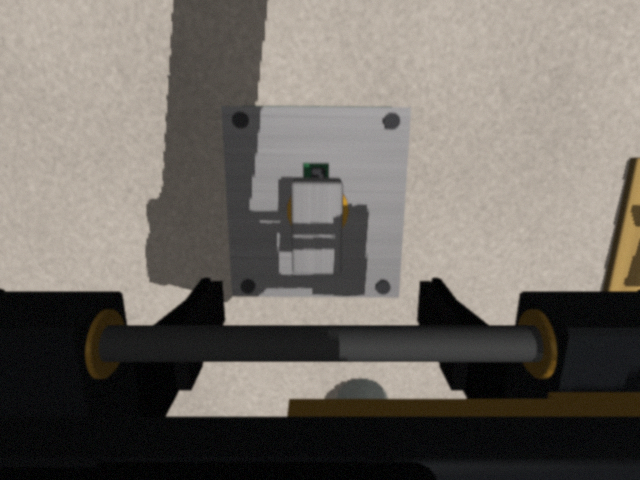

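The head top is at z 146.6 (146 expected), centre (505.7, −131.2), yaw 2.5°: seated, upright and released. Regrasping from above.

```bash

python3 -m handwheel '[{"dr":[0,0,0],"offset":[0.048,-0.014,0],"jaw":87},{"dr":[0,0,0],"offset":[0.048,-0.014,0.1],"jaw":87},{"dr":[0,0,0],"offset":[0.048,-0.014,0.22],"jaw":87},{"dr":[0,0,0],"offset":[0.048,-0.014,0.34],"jaw":87},{"dr":[0,0,0],"offset":[0.048,-0.014,0.34],"jaw":87}]'
python3 -c "
from h import *
rel((505.7,-131,114),0,2.5)"
```

```text
clock: 12.5
tcp_pos: [499.7, -132.2, 154.6]
eef_rot: [0.067, -3.125, -0.002]
force: [0.3, 0.9, 0.1]
width: 87.0
t 12.5 tcp [ 499.7 -132.2  154.6] q [-0.07  0.3   0.3   1.98 -0.11  0.89  1.9 ] off [-0.0336  0.0042  0.2027] dr [ 0.0012 -0.01   -0.0005] F [0.3 0.9 0.1] w 87.0
```

```bash

python3 -m handwheel '[{"dr":[0,-0.01,0],"offset":[-0.03,0.003,0.05],"jaw":87},{"dr":[0,-0.01,0],"offset":[-0.03,0.003,0.1],"jaw":87},{"dr":[0,-0.01,0],"offset":[-0.03,0.003,0.15],"jaw":87},{"dr":[0,-0.01,0],"offset":[-0.03,0.003,0.2],"jaw":87},{"dr":[0,-0.01,0],"offset":[-0.03,0.003,0.2],"jaw":87}]'
python3 -c "
from h import *
rel((505.7,-131,114),0,2.5)"
python3 -m handwheel '[{"dr":[0,0,0],"offset":[0,0,0],"jaw":60},{"dr":[0,0,0],"offset":[0,0,0],"jaw":40},{"dr":[0,0,0],"offset":[0,0,0],"jaw":20},{"dr":[0,0,0],"offset":[0,0,0],"jaw":20},{"dr":[0,0,0],"offset":[0,0,0],"jaw":20}]'
python3 -m handwheel '[{"dr":[0,0,0],"offset":[0,0,0],"jaw":20},{"dr":[0,0,0],"offset":[0,0,0],"jaw":20},{"dr":[0,0,0],"offset":[0,0,0],"jaw":20},{"dr":[0,0,0],"offset":[0,0,0],"jaw":20},{"dr":[0,0,0],"offset":[0,0,0],"jaw":20}]'
python3 -c "
from h import *
rel((505.7,-131,114),0,2.5)"
```

```text
clock: 13.0
tcp_pos: [508.1, -131.2, 115.5]
eef_rot: [-0.069, 3.138, 0.001]
force: [-0.4, -0.7, 0.3]
width: 86.8
t 13.0 tcp [ 508.1 -131.2  115.5] q [-0.06  0.36  0.29  2.01 -0.14  0.79  1.93] off [0.012  0.0015 0.0073] dr [0.0005 0.0019 0.0003] F [-0.4 -0.7  0.3] w 86.8
clock: 13.5
tcp_pos: [509.5, -131.4, 116.9]
eef_rot: [-0.069, 3.135, 0.001]
force: [-0.3, 0.0, 0.7]
width: 55.1
clock: 14.0
tcp_pos: [509.4, -130.8, 116.8]
eef_rot: [-0.07, 3.135, 0.002]
force: [-0.3, 2.5, 1.1]
width: 31.9
t 14.0 tcp [ 509.4 -130.8  116.8] q [-0.06  0.35  0.29  2.01 -0.14  0.79  1.93] off [ 0.0185 -0.0004  0.0137] dr [0.0007 0.0037 0.0007] F [-0.3  2.5  1.1] w 31.9
```

```bash

python3 -m handwheel '[{"dr":[0,0,0.09],"offset":[0.0002,-0.003,0],"jaw":20},{"dr":[0,0,0.18],"offset":[0.0008,-0.006,0],"jaw":20},{"dr":[0,0,0.27],"offset":[0.0019,-0.0086,0],"jaw":20},{"dr":[0,0,0.36],"offset":[0.0033,-0.0113,0],"jaw":20},{"dr":[0,0,0.45],"offset":[0.005,-0.0136,0],"jaw":20}]'
python3 -c "
from h import *
rel((505,-135,117),0,-87.5)"
```

```text
clock: 14.5
tcp_pos: [509.3, -135.4, 116.8]
eef_rot: [1.028, 2.96, 0.002]
force: [1.8, -2.4, -2.2]
width: 31.9
t 14.5 tcp [ 509.3 -135.4  116.8] q [-0.19  0.37  0.46  2.02 -0.23  0.79  1.31] off [ 0.0181 -0.0117 -0.001 ] dr [0.0042 0.0034 0.5467] F [ 1.8 -2.4 -2.2] w 31.9
```

Turning freely (forces ~2 N). Continuing the same arc.

```bash

python3 -m handwheel '[{"dr":[0,0,0.09],"offset":[0.0002,-0.003,0],"jaw":20},{"dr":[0,0,0.18],"offset":[0.0008,-0.006,0],"jaw":20},{"dr":[0,0,0.27],"offset":[0.0019,-0.0086,0],"jaw":20},{"dr":[0,0,0.36],"offset":[0.0033,-0.0113,0],"jaw":20},{"dr":[0,0,0.45],"offset":[0.005,-0.0136,0],"jaw":20}]'
python3 -m handwheel '[{"dr":[0,0,0.05],"offset":[0.0001,-0.0015,0],"jaw":20},{"dr":[0,0,0.1],"offset":[0.0002,-0.003,0],"jaw":20},{"dr":[0,0,0.1],"offset":[0.0002,-0.003,0],"jaw":20},{"dr":[0,0,0.1],"offset":[0.0002,-0.003,0],"jaw":20},{"dr":[0,0,0.1],"offset":[0.0002,-0.003,0],"jaw":20}]'
python3 -c "
from h import *
rel((505,-135,117),0,-87.5)"
```

```text
clock: 15.0
tcp_pos: [506.7, -137.1, 116.9]
eef_rot: [1.989, 2.422, 0.005]
force: [1.3, -2.0, -1.8]
width: 31.4
clock: 15.5
tcp_pos: [505.7, -136.6, 116.9]
eef_rot: [2.167, 2.267, 0.006]
force: [1.4, -3.1, -0.1]
width: 31.7
t 15.5 tcp [ 505.7 -136.6  116.9] q [-0.35  0.4   0.67  2.03 -0.35  0.81  0.57] off [ 0.0079 -0.003  -0.0007] dr [0.0042 0.0006 0.001 ] F [ 1.4 -3.1 -0.1] w 31.7
```

```bash

python3 -m handwheel '[{"dr":[0,0,0],"offset":[0.008,0,0],"jaw":20},{"dr":[0,0,0],"offset":[0.008,0,0],"jaw":20},{"dr":[0,0,0],"offset":[0.008,0,0],"jaw":40},{"dr":[0,0,0],"offset":[0.008,0,0],"jaw":87},{"dr":[0,0,0],"offset":[0.008,0,0],"jaw":87}]'
python3 -m handwheel '[{"dr":[0,0,0],"offset":[0,0,0],"jaw":87},{"dr":[0,0,0],"offset":[0,0,0],"jaw":87},{"dr":[0,0,0],"offset":[0,0,0],"jaw":87},{"dr":[0,0,0],"offset":[0,0,0],"jaw":87},{"dr":[0,0,0],"offset":[0,0,0],"jaw":87}]'
python3 -m handwheel '[{"dr":[0,0,0],"offset":[0,0,-0.08],"jaw":87},{"dr":[0,0,0],"offset":[0,0,-0.2],"jaw":87},{"dr":[0,0,0],"offset":[0,0,-0.4],"jaw":87},{"dr":[0,0,0],"offset":[0,0,-0.6],"jaw":87},{"dr":[0,0,0],"offset":[0,0,-0.6],"jaw":87}]'
python3 -m handwheel '[{"dr":[0,0,0],"offset":[0.2,0,0],"jaw":87},{"dr":[0,0,0],"offset":[0.2,0,0],"jaw":87},{"dr":[0,0,0],"offset":[0.2,0,0],"jaw":87},{"dr":[0,0,0],"offset":[0.2,0,0],"jaw":87},{"dr":[0,0,0],"offset":[0.2,0,0],"jaw":87}]'
python3 - <<'E'
from meas import *
snapshot("scene")
s=bot.observe();p,d=snapshot("wrist");K,T=cam("wrist",s)
C=cloud(K,T,d);cv2.imwrite("pics/w5.png",p)
rel((504.5,-130,114),0,-87.5)
m=(C[...,2]>139)&(C[...,2]<155)&(abs(C[...,0]-505)<50)&(abs(C[...,1]+131)<50)&(d>0)
print("headtop",m.sum(),np.median(C[m][:,2]),np.percentile(C[m][:,2],[2,98]),cv2.minAreaRect(C[m][:,:2].astype(np.float32)))
run(46)
E
```

```text
clock: 16.0
tcp_pos: [505.0, -133.2, 116.4]
eef_rot: [2.17, 2.269, 0.007]
force: [0.4, -0.3, 0.4]
width: 48.5
clock: 16.5
tcp_pos: [505.3, -134.1, 116.7]
eef_rot: [2.169, 2.267, 0.007]
force: [0.5, 0.0, 0.2]
width: 84.3
clock: 17.0
tcp_pos: [507.8, -135.6, 241.8]
eef_rot: [2.164, 2.261, 0.018]
force: [0.7, -0.6, -0.7]
width: 87.0
clock: 17.5
tcp_pos: [502.6, -95.3, 236.4]
eef_rot: [2.171, 2.265, 0.006]
force: [0.0, -0.6, -0.0]
width: 87.0
t 17.6 tcp [502.7 -95.1 236.6] q [-0.53  0.21  0.75  1.93 -0.17  1.05  0.34] off [-0.174 -0.002  0.613] dr [ 0.004  0.    -0.001] F [ 0.5  0.9 -0.8] w 87.0
headtop 3488 146.62603207882717 [142.81  147.978] ((504.8197326660156, -129.82022094726562), (31.938152313232422, 55.377471923828125), 2.3342642784118652)
side foot 0
side collar 249 x [-30.96   30.434] y [-30.804  31.203] z [81.006 86.926] slope y/x -0.223140053223922
side head 394 x [-15.188  15.749] y [-32.647  21.657] z [122.397 143.853] slope y/x -0.5138381290237413
scene foot 1
scene collar 80 x [-28.667  30.185] y [-26.675  23.251] z [81.025 86.971] slope y/x -0.06485874353418503
scene head 199 x [-10.508  23.345] y [-30.944  29.644] z [122.137 143.962] slope y/x -0.8035995515397261
```

View pics/w5.png

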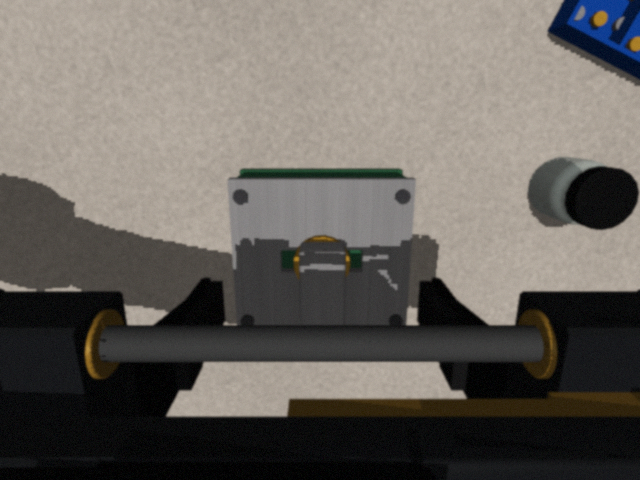

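The head now lies square across the slot (slot ends visible at (288,260) and (356,260)). Its yaw is 2.3° against the slot's 2.5°, its top is at 146.6 mm and the centre is within about 1 mm. Jar and tray are untouched.

```bash
python3 -c "
from rig import bot
print(bot.hand_in())"
```

```text
the job is handed in; nothing more can be done
None
```

The anvil is standing in the green socket with its foot turned a quarter turn, square across the slot. I handed the job in at about 17.7 s of the 54 s; no verdict is reported.

- **How it went:** I lifted it off the rest and passed the foot through the slot. I let it drop the last few millimetres onto its collar, then gripped it again from above and turned it 90°. I opened the jaws and moved the gripper about 100 mm clear.
- **After the first release:** the head top measured 146.6 mm (146 expected when seated) and the foot lay along the slot, at 2.5° against the slot's 2.5°.
- **Final check:** the wrist camera put the head top again at 146.6 mm. The centre was about 1 mm from the slot centre, and the foot was within about 0.2° of square.
- **Limits and forces:** joints 6 and 7 came right up to their limits (0.21 and 2.65 rad) during the first insertion, so I leaned the tool back 8° and carried on. The wrist-force readings stayed at about 6 N or less.
- **Disagreements:** before insertion the scene camera put the anvil 6–7 mm further along the slot than the side camera. I went by the wrist and side cameras, and the foot went through cleanly.
- **Not checked:** I did not measure the hammer, jar or tray again. The arm stayed well clear of them, and the jar and tray looked undisturbed in the last view, which did not show the hammer.

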